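Lock the height nut on the kitchen press

ROBOT

A 6-joint arm with a two-finger parallel gripper is mounted at the origin on a cart in front of the work surface, level with it; the furniture and walls round the work are solid. World frame = base frame: x ahead of the robot, y to its left, z up, the work surface at z = 0. Lengths are in m, angles in rad, forces in N, time in s.
With the tool pointing down it reaches from about 0.325 to 0.9 m from the base axis. Payload 6.1 kg.
Tool frame: the origin (TCP) lies midway between the tips of the shut fingers; the grasp point (between the pads) lies 19 mm behind it (grasp_offset is the distance from the TCP to the grasp point, in m); z points along the fingers, y is the line along which they close (so a half turn about z gives the same grasp; the last joint's range is limited). The gripper opens to 85 mm and grips with 20 to 120 N. Pads are 22 mm wide; open, the fingers measure 114 mm over their backs; the gripper's body (76 mm by 85 mm) begins 54 mm behind the grasp point. The pads swing forward as they close: fully open they stand 13 mm farther back than shut.
Start: joints at [-1.396, 0.22, 1.526, -0, 1.395, -0.126], TCP at [0.185, -0.597, 0.231] pointing down, gripper open.
Joint ranges: [-2.98, 2.98], [-0.91, 2.08], [0.09, 2.57], [-1.24, 4.39], [0.2, 2.65], [-2.68, 2.68]. Speed limits (rad/s): [2.57, 2.57, 3.01, 3.14, 3.14, 3.14].

INTERFACE

Orientations are given as a unit quaternion [w, x, y, z].
In Python, from plant import state, snapshot, calibration, close_job, grasp_offset gives the robot as it stands.
- The arm moves only by the tool play_rows, never from a script. Its argument "rows" is a list that holds one entry, the list of rows, each a list of 7 numbers: the closure, from -1 (fully open) to 1 (shut), then the shift along the tool's x, y, z in mm, then the turn, a rotation vector about the tool's x, y, z in rad. In form: [[[grip, tx, ty, tz, wx, wy, wz], ...]]. A call has 1 to 8 rows; each row shifts and turns the commanded pose from where the row before left it, along the tool's axes as they then stand; what a row does not reach is not made up. A row lasts 1/8 s, in which the tool goes at most 62.5 mm and 10.7 degrees, less where a joint would pass 70% of its speed; a pose out of reach is approached as far as the arm can. A call with a gripper value outside its range is refused whole. The fingers move at their own pace and stop on an object; the grip force is fixed at half the most. Time passes only in rows, so rows that do not move let the fingers close. It gives the time, the measured TCP pose, the force, the opening and the grip force at its end, in the units of the state.
- state(): the state, without advancing time (a new reading comes with each control period).
- snapshot(name): name is "scene" or "top"; returns the picture (384x512x3 uint8, red, green, blue); there is no depth.
- calibration(name): a dict with "K" (3x3 intrinsics, pixels), "extrinsics" (4x4, takes a point from camera to world coordinates). Camera axes: x right, y up, looking along -z (the intrinsics and any distortion apply to the point x, -y, -z); pixel columns grow to the right and rows downward; lengths in m; the calibration is good to about 2 mm. A picture is of the moment at which its call begins. calibration takes no time and is no camera call.
- close_job(): hands the job in; it is judged then, once.
The state is a dict: "t": time; "joint_pos": joint angles; "dq": joint speeds; "tau": joint torques, N m; "eef_pos": TCP position; "tcp_rot": TCP orientation; "force": force on the tool from outside, world axes, zero at the start; "ft_torque": the same for the moment, N m; "finger_gap": finger opening in m; "grip_force": force on a finger pad.
Only numpy, scipy, OpenCV 4.12 (cv2) and the standard library are available. Lean on these libraries where they do the work, as an engineer would, in place of code of your own. Each camera call takes 0.05 s, during which the arm holds its last target. There are 200 camera calls.

TASK

The brass nut on the kitchen press is already set to the right height. Run the lock nut with the red grip above it down the stud until it meets the washers on the brass nut (clockwise seen from above, ordinary right-hand thread), then tighten it firmly against them so that it stays locked when you let go. Do not let the brass nut turn with it by overtightening, and leave the spice jar, garlic and matchbox where they are.

Things in the scene. Friction and masses are not known exactly. Their poses are not given: they have to be found in the camera images.
- press: kitchen press, fixed to the worktop: white plastic tray 160 x 120 mm (its x by its y), wooden pressing block, aluminium plate 136 x 100 mm whose top is 58 mm above the worktop, and one upright steel stud, 16 mm thick, through its middle, its top 121 mm above the worktop. Origin on the worktop on the stud's axis; z up the stud
- lock_nut: lock nut with a steel foot (35 mm across, 4 mm high), 32 mm high in all. Origin on the stud axis at its underside, z up. It starts 1 to 6.5 mm above the washers on the brass nut; clockwise from above it goes down 8 mm a turn (1.27 mm a radian) and until it meets them it turns easily (0.04 N m). Locked = it presses on brass nut and washers with over 50 N, which about 0.45 N m gives, and stays so when let go
- lock_grip: the red hexagonal grip that is the lock nut's outside, the part to hold, from above: 42 mm across flats, 48 mm across corners, from 4 to 32 mm above the lock nut's underside. Same origin as lock_nut; flats face its +x, -x and every 60 degrees. Sprung on the nut (4 N m per rad), so the torque felt rises evenly once the nuts meet: about 0.45 N m after 0.6 rad, 0.7 after 0.9 (right), 0.95 after 1.3 (too much)
- set_nut: brass hexagonal set nut on the same stud below the lock nut, 34 mm across flats (39 mm across corners), 16 mm high, with a pack of loose-fit steel washers (31 mm across) on top, 1 to 5 mm thick in all: how thick is not known beforehand. Origin on the stud axis at the brass nut's underside, z up. Held by a stiff thread: it gives way and turns along with the lock nut when that is tightened with about 1 N m
- set_nut_mark (a point): a point on the side of the brass nut, 17 mm from the stud axis along the nut's x and 8 mm above its underside; it moves only if the brass nut turns
- spice_jar: loose spice jar, 41 mm diameter, 105 mm high, with a black cap, beside the press; origin at the centre of its underside
- garlic_bulb: loose garlic bulb, 48 x 50 x 51 mm, behind the press; origin at the centre of its underside
- matches: loose matchbox with a red top, 45 x 70 x 18 mm, beside the press; origin at the centre of its underside

How it is judged:
On the way:
1. the lock nut is run down until it presses on the washers on the brass nut (contact force between lock_nut and set_nut above 2 N), for 0.05 s.
At the end, for the whole second after the job is handed in: The red lock nut is at rest, let go, and presses on the brass nut through its washers with more than 50 N (what tightening with about 0.45 N m gives); the brass nut's mark is within 3 mm of where it started (contact force between lock_nut and set_nut above 50 N and distance of set_nut_mark from where it was at the start of the episode below 0.003 m and angular speed of lock_nut below 0.1 rad/s); the robot touches nothing.
It fails at once if the brass set nut is turned: its mark moves more than 3 mm (distance of set_nut_mark from where it was at the start of the episode above 0.003 m).
It fails at once if the spice jar is moved more than 20 mm or tipped (distance of spice_jar from where it was at the start of the episode above 0.02 m or angle between spice_jar's own z axis and vertical above 0.35 rad).
It fails at once if the garlic is moved more than 20 mm (distance of garlic_bulb from where it was at the start of the episode above 0.02 m).
It fails at once if the matchbox is moved more than 20 mm (distance of matches from where it was at the start of the episode above 0.02 m).
It also fails if it takes over 58 s, if anything falls off the work surface, if the arm or the gripper's body presses on something with over 40 N, if the wrist force passes 120 N, or if a joint passes its speed limit or range.

## Working session

There is one attempt and no reset: what is moved stays moved. The work goes in short steps, Python scripts to look and compute and a tool call to move; the robot and the scene stay as the last step left them, time stands still between calls to the robot, and variables do not carry over. Pictures are saved under pics/ and viewed, at most 10 in all, crops included, and the job is handed in when it is done.

Besides the shell and the picture viewer there is one more tool, called after "Call:" as name([rows], argument=value, ...), one row to a line, values as JSON. play_rows: Moves the arm, as the interface text tells. Its arguments: {"type":"object","properties":{"rows":{"type":"array","items":{"type":"array","items":{"type":"array","items":{"type":"number"}}}}},"required":["rows"]}

```bash
mkdir -p pics; python3 - <<'E'
from plant import *
import cv2,numpy as np
print(state(), grasp_offset if not callable(grasp_offset) else grasp_offset())
for n in("scene","top"):
    im=snapshot(n); cv2.imwrite(f"pics/{n}0.png",im[:,:,::-1]); c=calibration(n); print(n,c)
E
```

```text
{'t': 0.0, 'joint_pos': array([-1.39613059e+00,  2.21231259e-01,  1.52764154e+00,  3.53198601e-05,
        1.39470250e+00, -1.26090065e-01]), 'dq': array([ 0.00067318,  0.00283387, -0.00193403,  0.00044579,  0.0008819 ,
       -0.00013727]), 'tau': array([-1.71129770e-03, -4.96909368e+01, -3.89398026e+01, -4.05376777e-04,
        1.11530477e-02, -9.83650835e-06]), 'eef_pos': array([ 0.1850564 , -0.59632704,  0.23017996]), 'tcp_rot': array([-9.91452783e-04,  9.88714515e-01,  1.49808629e-01, -6.69609697e-06]), 'force': array([ 1.10516704,  0.30616348, -0.30837623]), 'ft_torque': array([-0.0228853 , -0.04335924,  0.04206704]), 'grip_force': 0.0, 'finger_gap': 0.08512553164557984} 0.0187
scene {'K': array([[406.01891595,   0.        , 247.74360431],
       [  0.        , 406.01891595, 190.6800044 ],
       [  0.        ,   0.        ,   1.        ]]), 'extrinsics': array([[ 0.76950479,  0.48492576, -0.41558319,  0.23885611],
       [-0.63863868,  0.58605906, -0.49867366, -0.34405264],
       [ 0.00173659,  0.64913927,  0.7606676 ,  0.72169547],
       [ 0.        ,  0.        ,  0.        ,  1.        ]])}
top {'K': array([[358.31191601,   0.        , 254.19858791],
       [  0.        , 358.31191601, 189.19118249],
       [  0.        ,   0.        ,   1.        ]]), 'extrinsics': array([[ 0.00773582,  0.98811684, -0.1535098 ,  0.45911064],
       [-0.99981543,  0.01034269,  0.01619043,  0.09176859],
       [ 0.01758574,  0.15335622,  0.98801448,  0.92276912],
       [ 0.        ,  0.        ,  0.        ,  1.        ]])}
```

View pics/scene0.png

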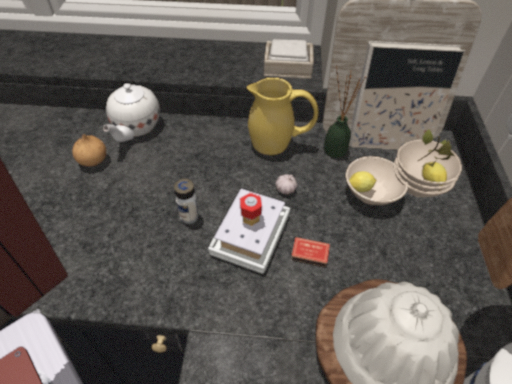

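View pics/top0.png

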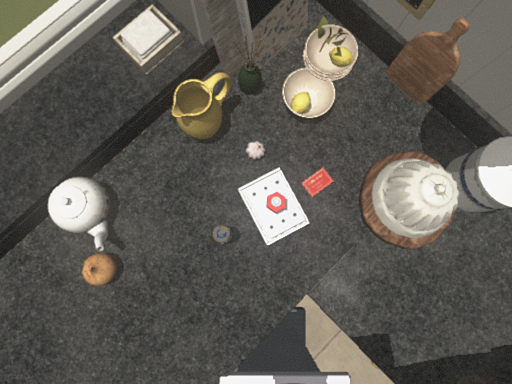

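The scene view shows the red grip at about (251,207), with the jar at (187,203), the garlic at (286,184) and the matchbox at (311,251). In the top view the grip is at about (277,203) on the plate, the jar at (222,234), the garlic at (256,150) and the matchbox at (318,182).

```bash
cat > h.py <<'E'
from plant import *
import cv2,numpy as np
def ray(n,uv):
    c=calibration(n);E=c["extrinsics"]
    d=np.linalg.inv(c["K"])@[uv[0],uv[1],1]; d=E[:3,:3]@[d[0],-d[1],-d[2]]
    return E[:3,3],d/np.linalg.norm(d)
def onz(n,uv,z):
    o,d=ray(n,uv); return o+d*(z-o[2])/d[2]
def tri(a,b):
    (o1,d1),(o2,d2)=ray("scene",a),ray("top",b)
    s=np.linalg.lstsq(np.c_[d1,-d2],o2-o1,rcond=None)[0]
    p,q=o1+s[0]*d1,o2+s[1]*d2
    return (p+q)/2,np.linalg.norm(p-q)
def proj(n,P):
    c=calibration(n);E=c["extrinsics"]; p=E[:3,:3].T@(np.asarray(P)-E[:3,3])
    p=c["K"]@[p[0],-p[1],-p[2]]; return p[:2]/p[2]
def red(im,box):
    h=cv2.cvtColor(im,cv2.COLOR_RGB2HSV); m=((h[...,0]<8)|(h[...,0]>172))&(h[...,1]>130)&(h[...,2]>70)
    k=np.zeros(m.shape,bool); k[box[1]:box[3],box[0]:box[2]]=1
    return ((m&k)*255).astype(np.uint8)
E
python3 - <<'E'
from h import *
s=snapshot("scene");t=snapshot("top")
a=cv2.resize(s[180:280,200:300],(600,600),interpolation=cv2.INTER_CUBIC)
b=cv2.resize(t[160:250,230:320],(600,600),interpolation=cv2.INTER_CUBIC)
cv2.imwrite("pics/sc.png",a[:,:,::-1]);cv2.imwrite("pics/tc.png",b[:,:,::-1])
for n,im,bx in(("scene",s,(230,185,275,230)),("top",t,(255,185,300,220))):
    m=red(im,bx);c=max(cv2.findContours(m,0,1)[0],key=cv2.contourArea);h=cv2.convexHull(c)[:,0]
    print(n,cv2.contourArea(c),cv2.boundingRect(c),cv2.approxPolyDP(h,1.5,True)[:,:].reshape(-1,2).tolist())
E
```

```text
scene 390.0 (241, 194, 20, 26) [[248, 194], [258, 196], [260, 200], [260, 213], [251, 219], [242, 214], [241, 198]]
top 233.5 (267, 192, 18, 20) [[284, 198], [284, 206], [276, 211], [267, 206], [268, 196], [276, 192]]
```

View pics/sc.png

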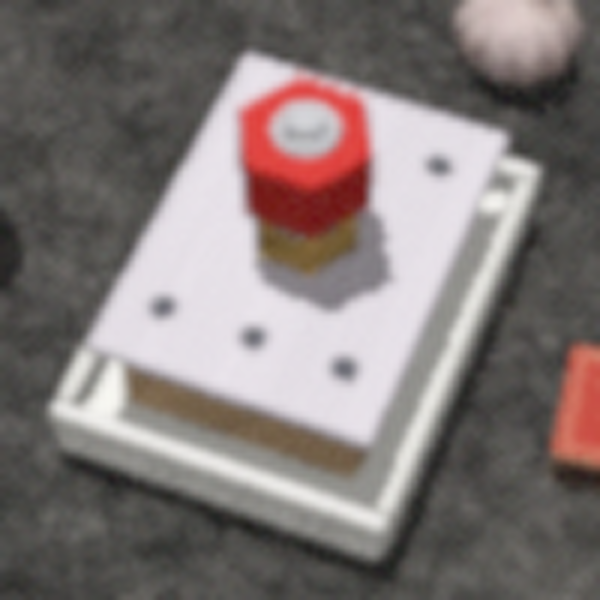

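View pics/tc.png

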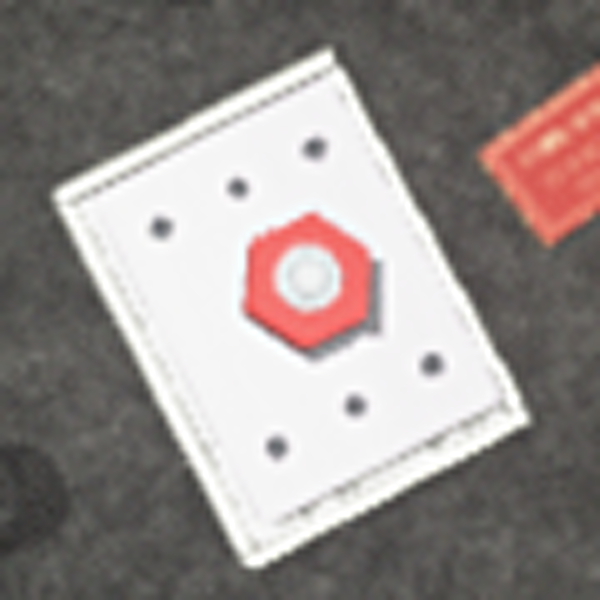

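```bash
python3 - <<'E'
from h import *
S=lambda x,y:((x+.5)/6+200-.5,(y+.5)/6+180-.5)
T=lambda x,y:((x+.5)/6.667+230-.5,(y+.5)/6.667+160-.5)
print("top centre",tri(S(305,133),T(309,281)), "stud",tri(S(307,124),T(308,275)))
ct=[(313,213),(370,248),(368,318),(312,350),(246,314),(250,242)]
cs=[(305,78),(366,95),(371,153),(307,188),(244,150),(241,98)]
for z in(.108,.112,.116):
    P=np.array([onz("top",T(*p),z)[:2] for p in ct]);c=P.mean(0);d=P-c
    Q=np.array([onz("scene",S(*p),z)[:2] for p in cs]);c2=Q.mean(0);e=Q-c2
    f=lambda d:np.degrees(np.angle(np.mean(np.exp(6j*np.arctan2(d[:,1],d[:,0]))))/6)
    print(z,c,c2,np.linalg.norm(d,axis=1).mean(),np.linalg.norm(e,axis=1).mean(),"corner deg mod60",f(d),f(e))
print("stud on z=.121",onz("top",T(308,275),.121),onz("scene",S(307,124),.121))
print("jar",onz("top",(222,234),.105),"garlic",onz("top",(256,150),.03),"match",onz("top",(318,182),.018))
E
```

```text
top centre (array([0.55636846, 0.0289231 , 0.1150174 ]), np.float64(0.00011148591980390257)) stud (array([0.55793177, 0.02956396, 0.11780559]), np.float64(0.00023091966158047067))
0.108 [0.55727864 0.02811377] [0.56200127 0.03516437] 0.024032343295728176 0.02329106881143996 corner deg mod60 -1.5104067010152602 -9.014227587615359
0.112 [0.55679669 0.02842628] [0.55989505 0.03269267] 0.023914359721200488 0.02313926017154569 corner deg mod60 -1.51040670101529 -9.014227587615403
0.116 [0.55631475 0.02873878] [0.55778883 0.03022098] 0.023796376146672817 0.0229874515316514 corner deg mod60 -1.5104067010152964 -9.014227587615416
stud on z=.121 [0.55763999 0.02975227 0.121     ] [0.55613701 0.02763462 0.121     ]
jar [0.48281861 0.15042896 0.105     ] garlic [0.69962059 0.07330401 0.03      ] match [ 0.62011994 -0.08701963  0.018     ]
```

Grip centre is about (0.557, 0.029) with its top at z ≈ 0.115, and a corner points about −3° from world x. I'll travel above the nut first, then wind the wrist back to j6 ≈ −2.5.

Call:
play_rows([
  [[-1,45,-40.7,0,0,0,0],[-1,45,-40.7,0,0,0,0],[-1,45,-40.7,0,0,0,0],[-1,45,-40.7,0,0,0,0],[-1,45,-40.7,0,0,0,0],[-1,45,-40.7,0,0,0,0],[-1,45,-40.7,0,0,0,0],[-1,45,-40.7,0,0,0,0]],
])

```text
t: 1.2
eef_pos: [0.4332, -0.1775, 0.2315]
tcp_rot: [0.0, 0.989, 0.15, 0.0]
force: [1.3, -0.8, 0.4]
finger_gap: 0.0851
grip_force: 0.0
```

Call:
play_rows([
  [[-1,45,-40.7,0,0,0,0],[-1,45,-40.7,0,0,0,0],[-1,45,-40.7,0,0,0,0],[-1,45,-40.7,0,0,0,0],[-1,0,0,0,0,0,-0.18],[-1,0,0,0,0,0,-0.18],[-1,0,0,0,0,0,-0.18],[-1,0,0,0,0,0,-0.18]],
])

```text
t: 2.2
eef_pos: [0.5561, 0.0297, 0.231]
tcp_rot: [-0.0, 0.871, 0.491, -0.0]
force: [0.1, -0.5, 0.1]
finger_gap: 0.0855
grip_force: 0.0
```

Call:
play_rows([
  [[-1,0,0,0,0,0,-0.18],[-1,0,0,0,0,0,-0.18],[-1,0,0,0,0,0,-0.18],[-1,0,0,0,0,0,-0.18],[-1,0,0,0,0,0,-0.18],[-1,0,0,0,0,0,-0.18],[-1,0,0,0,0,0,-0.18],[-1,0,0,0,0,0,-0.18]],
])

```text
t: 3.2
eef_pos: [0.556, 0.0295, 0.2311]
tcp_rot: [-0.0, 0.331, 0.944, -0.0]
force: [-0.1, -0.5, -0.2]
finger_gap: 0.0852
grip_force: 0.0
```

Call:
play_rows([
  [[-1,0,0,0,0,0,-0.18],[-1,0,0,0,0,0,-0.18],[-1,0,0,0,0,0,-0.18],[-1,0,0,0,0,0,-0.18],[-1,0,0,0,0,0,-0.18],[-1,0,0,0,0,0,-0.18],[-1,0,0,0,0,0,-0.18],[-1,0,0,0,0,0,-0.18]],
])

```text
t: 4.2
eef_pos: [0.556, 0.0295, 0.2311]
tcp_rot: [-0.0, -0.373, 0.928, 0.0]
force: [-0.1, 0.6, -1.4]
finger_gap: 0.0855
grip_force: 0.0
```

```bash
cat > st.py <<'E'
from h import *
s=state(); w,x,y,z=s["tcp_rot"]
from scipy.spatial.transform import Rotation as R
M=R.from_quat([x,y,z,w]).as_matrix()
print("t",s["t"],"j",s["joint_pos"].round(3),"p",s["eef_pos"].round(4),"yang",np.degrees(np.arctan2(M[1,1],M[0,1])).round(2),"zax",M[:,2].round(3),"F",s["force"].round(2),"T",s["ft_torque"].round(3),"gap",s["finger_gap"],s["grip_force"])
d=M.T@(np.array([.557,.029,s["eef_pos"][2]])-s["eef_pos"]);print("to nut in tool mm",(d*1e3).round(1))
E
python3 st.py
```

```text
t 4.2 j [-0.089  0.059  1.706 -0.     1.377 -2.424] p [0.556  0.0295 0.2311] yang 133.84 zax [-0.  0. -1.] F [-0.13  0.63 -1.39] T [-0.011  0.061 -0.009] gap 0.08548682853937525 0.0
to nut in tool mm [-0.3 -1.1 -0. ]
```

Call:
play_rows([
  [[-1,0,-1,0,0,0,-0.095],[-1,0,0,0,0,0,-0.095],[-1,0,0,40,0,0,0],[-1,0,0,40,0,0,0],[-1,0,0,30,0,0,0],[-1,0,0,0,0,0,0]],
])

```text
t: 4.95
eef_pos: [0.5544, 0.029, 0.1184]
tcp_rot: [-0.003, -0.457, 0.889, 0.002]
force: [-1.1, -0.1, 0.8]
finger_gap: 0.0853
grip_force: 0.0
```

```bash
python3 st.py; python3 - <<'E'
from h import *
s=snapshot("scene")
cv2.imwrite("pics/s2.png",cv2.resize(s[130:270,180:320],(600,600),interpolation=cv2.INTER_CUBIC)[:,:,::-1])
E
```

```text
t 4.95 j [-0.09   0.169  1.808 -0.     1.171 -2.61 ] p [0.5544 0.029  0.1184] yang 144.39 zax [-0.006  0.001 -1.   ] F [-1.11 -0.08  0.8 ] T [ 0.042  0.001 -0.021] gap 0.0853310880106747 0.0
to nut in tool mm [-1.5 -2.1 -0. ]
```

View pics/s2.png

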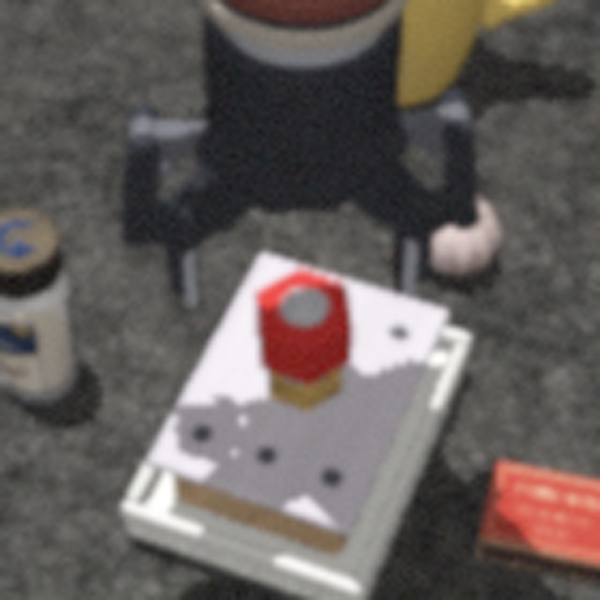

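The crop shows the open fingertips at about (190,290) and (408,285), straddling the red grip at (303,305), with jar and garlic clear. I'll lower and close.

Call:
play_rows([
  [[-1,-0.5,-1,20,0,0,0],[-1,0,0,18,0,0,0],[-1,0,0,0,0,0,0],[-1,0,0,0,0,0,0]],
])

```text
t: 5.5
eef_pos: [0.5581, 0.0286, 0.0834]
tcp_rot: [0.0, -0.457, 0.889, -0.0]
force: [0.5, 0.2, -0.4]
finger_gap: 0.0852
grip_force: 0.0
```

```bash
python3 st.py
```

```text
t 5.5 j [-0.09   0.219  1.824 -0.     1.099 -2.61 ] p [0.5581 0.0286 0.0834] yang 144.39 zax [ 0. -0. -1.] F [ 0.47  0.15 -0.42] T [0.043 0.037 0.01 ] gap 0.08523770049575322 0.0
to nut in tool mm [ 0.4  1.1 -0. ]
```

Call:
play_rows([
  [[1,0,0,0,0,0,0],[1,0,0,0,0,0,0],[1,0,0,0,0,0,0],[1,0,0,0,0,0,0],[1,0,0,0,0,0,0],[1,0,0,0,0,0,0]],
])

```text
t: 6.25
eef_pos: [0.558, 0.029, 0.0841]
tcp_rot: [0.0, -0.457, 0.889, 0.0]
force: [-3.2, 1.3, 6.2]
finger_gap: 0.041
grip_force: 60.4
```

```bash
python3 st.py; python3 - <<'E'
from h import *
s=snapshot("scene")
cv2.imwrite("pics/s3.png",cv2.resize(s[150:270,190:310],(600,600),interpolation=cv2.INTER_CUBIC)[:,:,::-1])
E
```

```text
t 6.25 j [-0.089  0.217  1.824  0.     1.1   -2.61 ] p [0.558  0.029  0.0841] yang 144.4 zax [ 0.  0. -1.] F [-3.22  1.34  6.18] T [0.281 0.523 0.018] gap 0.04099023020822435 60.44026898098991
to nut in tool mm [ 0.6  0.8 -0. ]
```

View pics/s3.png

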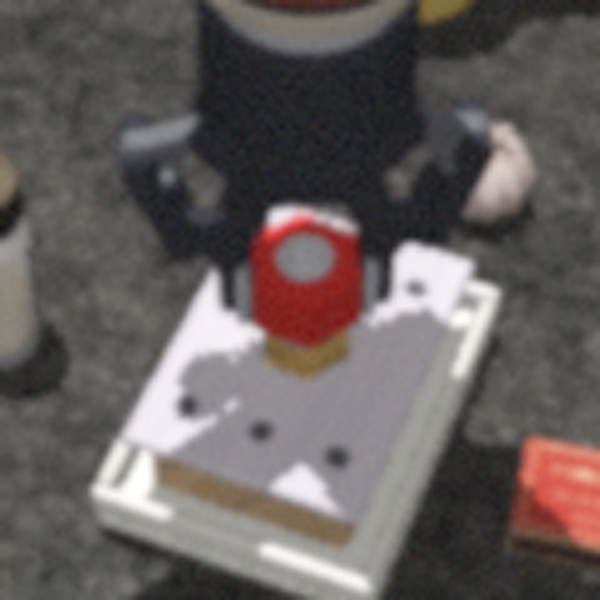

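The grip is held on two flats (gap 41 mm, pads at (240,285) and (372,285)). Since contact needs at least 0.79 rad, I'll turn 1.2 rad first, following the thread down.

Call:
play_rows([
  [[1,0,0,0.19,0,0,0.15],[1,0,0,0.19,0,0,0.15],[1,0,0,0.19,0,0,0.15],[1,0,0,0.19,0,0,0.15],[1,0,0,0,0,0,0],[1,0,0,0,0,0,0]],
])

```text
t: 7.05
eef_pos: [0.5578, 0.0291, 0.0833]
tcp_rot: [-0.0, -0.174, 0.985, 0.0]
force: [-4.2, 1.6, 5.4]
finger_gap: 0.0411
grip_force: 60.7
```

```bash
python3 st.py
```

```text
t 7.05 j [-8.900e-02  2.180e-01  1.824e+00  1.000e-03  1.099e+00 -2.010e+00] p [0.5578 0.0291 0.0833] yang 110.01 zax [-0.     0.001 -1.   ] F [-4.2   1.62  5.44] T [ 0.282  0.624 -0.053] gap 0.04108975155019525 60.71608516674928
to nut in tool mm [0.8 0.2 0. ]
```

Call:
play_rows([
  [[1,0,0,0.19,0,0,0.15],[1,0,0,0.19,0,0,0.15],[1,0,0,0.19,0,0,0.15],[1,0,0,0.19,0,0,0.15],[1,0,0,0,0,0,0],[1,0,0,0,0,0,0]],
])

```text
t: 7.8
eef_pos: [0.5578, 0.0293, 0.0825]
tcp_rot: [-0.0, 0.125, 0.992, 0.0]
force: [-3.4, 2.8, 6.3]
finger_gap: 0.0411
grip_force: 60.7
```

```bash
python3 st.py
```

```text
t 7.8 j [-8.900e-02  2.190e-01  1.825e+00  1.000e-03  1.098e+00 -1.410e+00] p [0.5578 0.0293 0.0825] yang 75.64 zax [-0.001  0.001 -1.   ] F [-3.39  2.76  6.29] T [ 0.472  0.705 -0.054] gap 0.041144405080179684 60.73472181416946
to nut in tool mm [ 0.7 -0.5  0. ]
```

Call:
play_rows([
  [[1,0,0,0.19,0,0,0.15],[1,0,0,0.19,0,0,0.15],[1,0,0,0.19,0,0,0.15],[1,0,0,0.19,0,0,0.15],[1,0,0,0,0,0,0],[1,0,0,0,0,0,0]],
])

```text
t: 8.55
eef_pos: [0.5578, 0.0295, 0.0818]
tcp_rot: [-0.0, 0.413, 0.911, 0.0]
force: [-2.2, 3.5, 6.7]
finger_gap: 0.0412
grip_force: 60.7
```

```bash
python3 st.py
```

```text
t 8.55 j [-8.900e-02  2.210e-01  1.825e+00  1.000e-03  1.096e+00 -8.100e-01] p [0.5578 0.0295 0.0818] yang 41.26 zax [-0.     0.001 -1.   ] F [-2.22  3.51  6.66] T [0.562 0.7   0.007] gap 0.04122575260193619 60.706343682788884
to nut in tool mm [ 0.2 -1.  -0. ]
```

Call:
play_rows([
  [[1,0,0,0.19,0,0,0.15],[1,0,0,0.19,0,0,0.15],[1,0,0,0.19,0,0,0.15],[1,0,0,0.19,0,0,0.15],[1,0,0,0,0,0,0],[1,0,0,0,0,0,0]],
])

```text
t: 9.3
eef_pos: [0.558, 0.0296, 0.081]
tcp_rot: [-0.001, 0.663, 0.748, 0.001]
force: [-3.3, 3.3, 5.3]
finger_gap: 0.0413
grip_force: 60.6
```

```bash
python3 st.py
```

```text
t 9.3 j [-0.089  0.222  1.825  0.002  1.095 -0.21 ] p [0.558  0.0296 0.081 ] yang 6.88 zax [-0.     0.001 -1.   ] F [-3.34  3.25  5.33] T [ 0.713  0.552 -0.017] gap 0.041283999594439846 60.646967281727484
to nut in tool mm [-0.5 -1.1 -0. ]
```

Call:
play_rows([
  [[1,0,0,0.19,0,0,0.15],[1,0,0,0.19,0,0,0.15],[1,0,0,0.19,0,0,0.15],[1,0,0,0.19,0,0,0.15],[1,0,0,0,0,0,0],[1,0,0,0,0,0,0]],
])

```text
t: 10.05
eef_pos: [0.5582, 0.0296, 0.0803]
tcp_rot: [-0.001, 0.855, 0.519, 0.001]
force: [-2.8, 4.5, 5.7]
finger_gap: 0.0413
grip_force: 60.6
```

```bash
python3 st.py
```

```text
t 10.05 j [-0.089  0.223  1.826  0.002  1.093  0.39 ] p [0.5582 0.0296 0.0803] yang -27.5 zax [ 0.     0.002 -1.   ] F [-2.77  4.52  5.68] T [ 0.702  0.44  -0.047] gap 0.041262585631754105 60.643725164629814
to nut in tool mm [-1.1 -0.8 -0. ]
```

Call:
play_rows([
  [[1,0,0,0.19,0,0,0.15],[1,0,0,0.19,0,0,0.15],[1,0,0,0.19,0,0,0.15],[1,0,0,0.19,0,0,0.15],[1,0,0,0,0,0,0],[1,0,0,0,0,0,0]],
])

```text
t: 10.8
eef_pos: [0.5584, 0.0295, 0.0799]
tcp_rot: [-0.0, 0.97, 0.243, 0.001]
force: [-2.6, 4.2, 7.2]
finger_gap: 0.0411
grip_force: 61.2
```

```bash
python3 st.py
```

```text
t 10.8 j [-8.900e-02  2.230e-01  1.826e+00  1.000e-03  1.092e+00  9.890e-01] p [0.5584 0.0295 0.0799] yang -61.82 zax [ 0.001  0.001 -1.   ] F [-2.56  4.22  7.18] T [0.694 0.538 0.453] gap 0.04108307200647102 61.17393557597097
to nut in tool mm [-1.5 -0.2 -0. ]
```

Contact was made during this step: torque is 0.45 N m. I'll add about 0.3 rad in two small steps.

Call:
play_rows([
  [[1,0,0,0,0,0,0.08],[1,0,0,0,0,0,0.07],[1,0,0,0,0,0,0],[1,0,0,0,0,0,0]],
])

```text
t: 11.3
eef_pos: [0.5584, 0.0295, 0.0799]
tcp_rot: [-0.0, 0.985, 0.17, 0.001]
force: [-2.4, 3.0, 6.4]
finger_gap: 0.0411
grip_force: 61.2
```

```bash
python3 st.py
```

```text
t 11.3 j [-8.900e-02  2.240e-01  1.826e+00  1.000e-03  1.091e+00  1.139e+00] p [0.5584 0.0295 0.0799] yang -70.4 zax [ 0.001  0.001 -1.   ] F [-2.39  3.02  6.45] T [0.678 0.41  0.515] gap 0.041081140927248606 61.19290391179675
to nut in tool mm [-1.5 -0.  -0. ]
```

Call:
play_rows([
  [[1,0,0,0,0,0,0.08],[1,0,0,0,0,0,0.07],[1,0,0,0,0,0,0],[1,0,0,0,0,0,0]],
])

```text
t: 11.8
eef_pos: [0.5585, 0.0294, 0.0798]
tcp_rot: [-0.0, 0.995, 0.096, 0.001]
force: [-2.6, 4.5, 5.8]
finger_gap: 0.0412
grip_force: 61.2
```

```bash
python3 st.py; python3 -c "
from h import *
a=[]
for i in range(6): snapshot('scene'); a.append(state()['ft_torque'][2])
print(np.round(a,3))"
```

```text
t 11.8 j [-8.900e-02  2.240e-01  1.826e+00  1.000e-03  1.091e+00  1.289e+00] p [0.5585 0.0294 0.0798] yang -78.98 zax [ 0.001  0.001 -1.   ] F [-2.58  4.49  5.8 ] T [0.652 0.379 0.672] gap 0.041224287212457654 61.22467045257508
to nut in tool mm [-1.5  0.2 -0. ]
[0.609 0.666 0.622 0.625 0.663 0.632]
```

Call:
play_rows([
  [[1,0,0,0,0,0,0.05],[1,0,0,0,0,0,0],[-1,0,0,0,0,0,0],[-1,0,0,0,0,0,0],[-1,0,0,0,0,0,0],[-1,0,0,0,0,0,0],[-1,0,0,0,0,0,0]],
])

```text
t: 12.98
eef_pos: [0.558, 0.0285, 0.0787]
tcp_rot: [0.0, 0.998, 0.07, -0.0]
force: [0.6, 0.0, 0.4]
finger_gap: 0.0853
grip_force: 0.0
```

```bash
python3 st.py
```

```text
t 12.975 j [-0.09   0.225  1.827 -0.     1.09   1.34 ] p [0.558  0.0285 0.0787] yang -81.94 zax [-0. -0. -1.] F [0.6  0.02 0.36] T [-0.011 -0.01  -0.03 ] gap 0.08527820105736406 0.0
to nut in tool mm [-0.9 -0.6  0. ]
```

Call:
play_rows([
  [[-1,0,0,-15,0,0,0],[-1,0,0,-30,0,0,0],[-1,0,0,-50,0,0,0],[-1,0,0,-50,0,0,0],[-1,0,0,0,0,0,0],[-1,0,0,0,0,0,0]],
])

```text
t: 13.72
eef_pos: [0.558, 0.0286, 0.2243]
tcp_rot: [0.0, 0.998, 0.07, 0.0]
force: [0.2, -0.6, -0.7]
finger_gap: 0.0856
grip_force: 0.0
```

```bash
python3 st.py; python3 - <<'E'
from h import *
s=snapshot("scene")
cv2.imwrite("pics/s4.png",cv2.resize(s[150:270,170:330],(800,600),interpolation=cv2.INTER_CUBIC)[:,:,::-1])
E
```

```text
t 13.725 j [-0.09   0.067  1.71  -0.     1.363  1.34 ] p [0.558  0.0286 0.2243] yang -81.93 zax [ 0.001 -0.    -1.   ] F [ 0.17 -0.6  -0.67] T [-0.014  0.017  0.019] gap 0.08556133142556817 0.0
to nut in tool mm [-0.9 -0.5 -0. ]
```

View pics/s4.png

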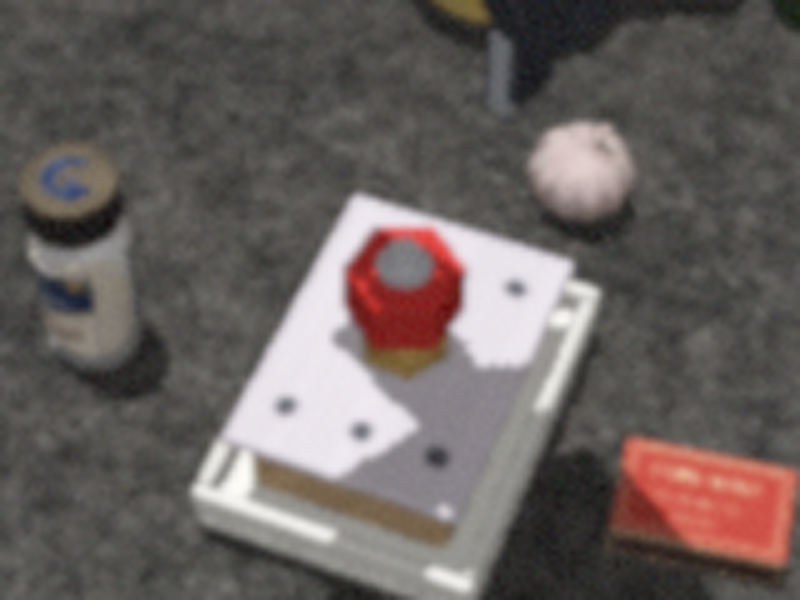

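The crop shows the lock nut lower and its grip sprung back about 10° (0.7 N m / 4 N m per rad). The brass nut's corner still points the same way at (405,372), and jar, garlic and matchbox have not moved.

```bash
python3 -c "
from plant import *
print(close_job())"
```

```text
the job is handed in; nothing more can be done
None
```

I ran the lock nut down onto the washers, tightened it to about 0.65–0.7 N m and let go; in the last picture the brass nut had not turned and the jar, garlic and matchbox had not moved, and I handed the job in, but it gave no verdict.

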